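# Turn the chocolate grater over on its stand

### The arm

A 7-joint arm with a two-finger parallel gripper is mounted at the origin on the work surface. World frame = base frame: x ahead of the robot, y to its left, z up, the work surface at z = 0. Lengths are in m, angles in rad, forces in N, time in s.
With the tool pointing down it reaches from about 0.425 to 0.925 m from the base axis. Payload 6.8 kg.
Tool frame: the origin (TCP) lies on the centre line of the jaws, within the pads' length; the fingertips stand 25 mm ahead of it and the grasp point (between the pads) lies 6 mm ahead of it; z points along the fingers, y is the direction in which the jaws open and shut (so a half turn about z gives the same grasp; the last joint's range is limited). The gripper opens to 88 mm and grips with 3 to 60 N. Pads are 20 mm wide; open, the fingers measure 115 mm over their backs; the gripper's body (75 mm by 178 mm) begins 61 mm behind the grasp point.
Start: joints at [-1.391, 0.477, 0.022, 1.555, -0.011, 1.109, -0.083], TCP at [0.192, 0.647, 0.248] pointing down, gripper open.
Joint ranges: [-2.96, 2.96], [-0.34, 2.1], [-1.41, 1.46], [0.24, 2.44], [-1.37, 4.51], [0.17, 1.92], [-2.96, 2.96]. Speed limits (rad/s): [2.39, 2.39, 3.14, 3.14, 3.14, 3.14, 3.14].

### API

Orientations are given as a unit quaternion [w, x, y, z].
In Python, from station import readout, optics, ctrl gives the robot as it stands.
- The arm moves only by the tool jog_arm, never from a script. Its argument "moves" is a list of rows, each a list of 6 numbers: the shift along the world's x, y, z in m, then the turn, a rotation vector about the world's x, y, z in degrees. A call has 1 to 10 rows; each row shifts and turns the commanded pose from where the row before left it; what a row does not reach is not made up. A row lasts 1/8 s, in which the tool goes at most 62.5 mm and 10.7 degrees, less where a joint would pass 70% of its speed; a pose out of reach is approached as far as the arm can. A call with a gripper value outside its range is refused whole. "claw" is the finger opening in m, from 0 to 0.0878, set as the call begins (left out, the last holds). The fingers move at their own pace and stop on an object; "squeeze" is the grip in N (left out, the last holds). Time passes only in rows, so rows that do not move let the fingers close. It gives the time, the measured TCP pose, the force and the opening at its end, in the units of the state.
- readout.observe(): the state, without advancing time (a new reading comes with each control period).
- optics.read_camera(name): name is "side" or "top"; returns (picture, depth): 384x512x3 uint8, red, green, blue; 384x512 float32, m along the optical axis (not along the pixel's ray), 0 where there is no reading.
- optics.camera_info(name): a dict with "mtx" (3x3 intrinsics, pixels), "pose" (4x4, takes a point from camera to world coordinates). Camera axes: x right, y down, z forward; pixel columns grow to the right and rows downward; lengths in m; the calibration is good to about 2 mm. A picture is of the moment at which its call begins. camera_info takes no time and is no camera call.
- ctrl.finish_job(): hands the job in, once; it reports no verdict.
The state is a dict: "time": time; "joint_positions": joint angles; "qd": joint speeds; "tau": joint torques, N m; "tool_pos": TCP position; "eef_rot": TCP orientation; "force": force on the tool from outside, world axes, zero at the start; "torque": the same for the moment, N m; "finger_gap": opening from 0.0 (shut) to 1.0 (fully open).
Only numpy, scipy, OpenCV 4.12 (cv2) and the standard library are available. Lean on these libraries where they do the work, as an engineer would, in place of code of your own. Each camera call takes 0.05 s, during which the arm holds its last target. There are 200 camera calls.

### The job

The reversible grater plate on the leaning wooden stand is showing its smooth side. Take it off the stand's two pins, turn it over so that its ribbed side faces outward, and seat it back on both pins, handle up, with its lower edge on the ledge and its back flat against the board. Do not knock over the orange tumbler.

Things in the scene. Friction and masses are not known exactly. Their poses are not given: they have to be found in the camera images.
- grater: Grater plate, loose, 350 g, wood frame, steel middle: 120 wide (y), 14 thick (x), 135 tall (z), with a handle tab on top 44 wide, 14 thick, z 135 to 195 mm. Origin: middle of lower edge, mid-thickness. +x face smooth, -x face ribbed. On its centre line, right through: open notch below, 34 x 34, and hole 24 wide, 26 high at z 105. Starts seated, axes parallel to rest, ribs to the board.
- rest: Fixed board of the dark stand, 150 mm wide, 120 tall, leaning 17 deg back. Origin: corner of face and ledge top, middle, 34 over the table. x out of the face, to the right (35 to 90 deg off straight ahead); z up the board. Ledge 45 deep. Pins on the centre line stand out 24: 20 dia at z 17 (for notch), 10 dia at z 105 (for hole). Seated either way round, plate origin is at x 7, y 0, z 0 here.
- grater_ribs (a point): Point in the air 40 mm straight out from the grater plate's ribbed face, at (-47, 0, 68) mm in the frame of grater; it tells which way the ribs face.
- tumbler: Orange tumbler, loose, 110 mm tall, 74 mm mouth, on the table right of the stand. Origin: centre of underside, z up. Bystander. Unlisted others: clay pot with a wooden molinillo in it (270 mm high), also right of the stand; metal tortilla press farther right; bamboo drainer with two upright clay plates (230 mm high) on the left.
Mind the look-alikes: they are no part of the job. There is more than one size of the part that bears rest; the job needs the larger.

How it is judged:
By the outcome, as a careful person would: the job done as asked, in the order asked, and still so for the second after the job is handed in, with the robot touching nothing.
It also fails if it takes over 48 s, if anything falls off the work surface, if the arm or the gripper's body presses on something with over 40 N, if the wrist force passes 120 N, or if a joint passes its speed limit or range.

## Working session

There is one attempt and no reset: what is moved stays moved. The work goes in short steps, Python scripts to look and compute and a tool call to move; the robot and the scene stay as the last step left them, time stands still between calls to the robot, and variables do not carry over. Pictures are saved under pics/ and viewed, about 8 in all and at most 12, crops included, and the job is handed in when it is done.

Besides the shell and the picture viewer there is one more tool, called after "Emit:" in YAML: its name, and indented under it one key for each argument. jog_arm: Moves the arm, as the interface text tells. Its arguments: {"type":"object","properties":{"moves":{"type":"array"},"claw":{"type":"number"},"squeeze":{"type":"number"}},"required":["moves"]}

```bash
mkdir -p pics; ls
cat > h.py <<'E'
import numpy as np, cv2
from station import readout, optics, ctrl
def snap(n):
    p,d=optics.read_camera(n); i=optics.camera_info(n); return p,d,np.array(i["mtx"]),np.array(i["pose"])
def cloud(d,K,T):
    v,u=np.indices(d.shape); P=np.stack([(u-K[0,2])/K[0,0]*d,(v-K[1,2])/K[1,1]*d,d],-1)
    return P@T[:3,:3].T+T[:3,3]
def proj(P,K,T):
    c=(np.asarray(P)-T[:3,3])@T[:3,:3]; q=c@K.T; return q[...,:2]/q[...,2:]
E
python3 - <<'E'
from h import *
s=readout.observe(); print(s)
for n in("side","top"):
    p,d,K,T=snap(n); np.savez(n+"0.npz",p=p,d=d,K=K,T=T)
    print(n,K.round(1).tolist(),T.round(3).tolist(),(d>0).mean())
    cv2.imwrite(f"pics/{n}0.png",cv2.resize(p[...,::-1],(768,576)))
E
```

```text
pics
{'time': 0.0, 'joint_positions': array([-1.39112169,  0.47782708,  0.02233295,  1.55641596, -0.0114905 ,
        1.1093173 , -0.08310206]), 'qd': array([ 9.29738977e-04,  1.02880853e-03,  8.36399529e-05,  1.73088800e-04,
       -9.76012696e-04,  2.60605401e-04, -6.79842312e-04]), 'tau': array([ 1.00191693e-03, -5.82856464e+01,  1.53461091e+00, -2.72612143e+01,
       -5.44161221e-02,  1.71487243e-02,  1.55309408e-04]), 'tool_pos': array([0.19143109, 0.6467113 , 0.24667847]), 'eef_rot': array([-6.08079662e-05,  1.43376345e-01,  9.89667812e-01, -9.17750704e-04]), 'force': array([-0.48733554,  0.40126859, -0.42923031]), 'torque': array([-0.00303136, -0.00521383, -0.01717494]), 'finger_gap': 1.0008791054465473}
side [[368.4, 0.0, 253.6], [0.0, 368.4, 190.8], [0.0, 0.0, 1.0]] [[-0.999, -0.013, 0.044, 0.545], [-0.042, 0.604, -0.796, 0.591], [-0.016, -0.797, -0.604, 0.582], [0.0, 0.0, 0.0, 1.0]] 0.9960835774739584
top [[350.4, 0.0, 253.8], [0.0, 350.4, 191.7], [0.0, 0.0, 1.0]] [[0.002, -0.998, 0.07, 0.541], [-0.999, 0.001, 0.039, -0.076], [-0.039, -0.07, -0.997, 0.788], [0.0, 0.0, 0.0, 1.0]] 0.9957377115885416
```

View pics/side0.png

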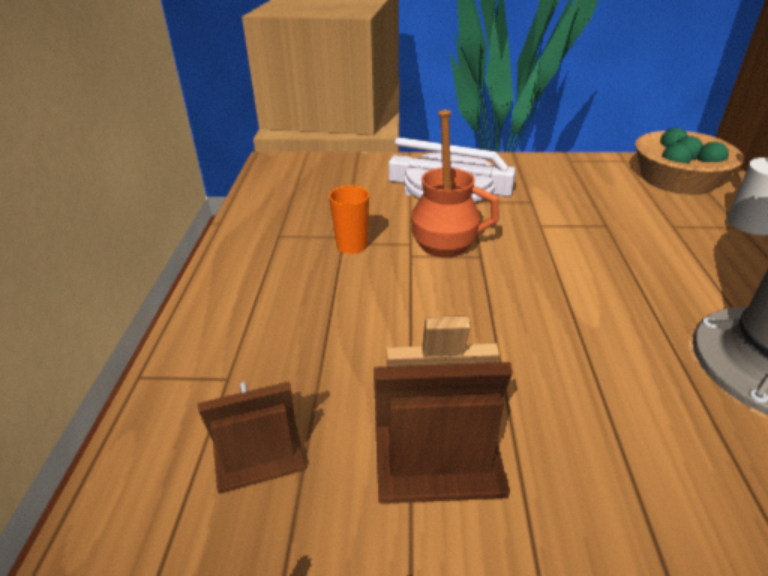

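View pics/top0.png

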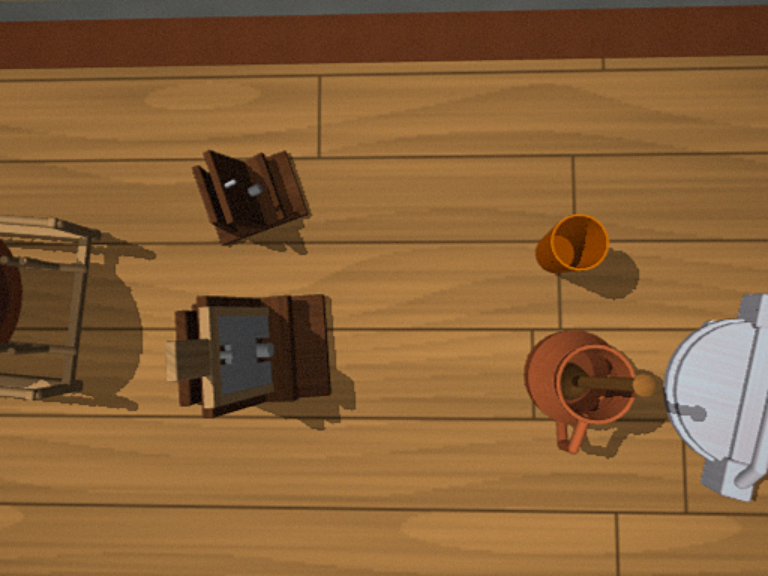

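The smaller stand (top view 250,195; side 255,435) is empty. The larger one (top 265,355; side 445,430) bears the plate with its steel face and handle, so that is the job's stand. Next I measure it.

Run:
```python
from h import *
z=np.load("top0.npz"); p,d,K,T=[z[k] for k in "pdKT"]
W=cloud(d,K,T); hsv=cv2.cvtColor(p,cv2.COLOR_RGB2HSV)
crop=np.zeros(d.shape,bool); crop[185:285,105:225]=1
st=crop&(hsv[...,1]<60)&(W[...,2]>.03)&(W[...,2]<.25)
P=W[st]
c=np.median(P,0)
for _ in range(5):
    q=P-c; n=np.linalg.svd(q-q.mean(0),full_matrices=False)[2][2]; c=P.mean(0); r=(P-c)@n; k=abs(r)<max(.003,1.5*np.median(abs(r))); P=P[k]; c=P.mean(0)
n*=np.sign(n[2]); print("n",n,"c",c,len(P),"lean",np.degrees(np.arcsin(n[2])),"rms",((P-c)@n).std(),"yaw",np.degrees(np.arctan2(n[1],n[0])))
# all points near the face plane
zh=np.array([0,0,1.])-n*n[2]; zh/=np.linalg.norm(zh); yh=np.cross(zh,n)
Q=W[crop]; r=(Q-c)@n; F=Q[(abs(r)<.004)&(Q[:,2]>.03)]; y=(F-c)@yh; zz=(F-c)@zh
for a in np.arange(-.08,.16,.01):
    k=abs(zz-a)<.005
    if k.sum()>3: print("z%.3f y %.4f %.4f n%d wz%.3f"%(a,*np.percentile(y[k],[1,99]),k.sum(),(F[k,2]).mean()))
print("zrange",zz.min(),zz.max(), "yh",yh,"zh",zh)
# steel extents
s=(P-c); print("steel y",np.percentile(s@yh,[1,99]),"z",np.percentile(s@zh,[1,99]))
# ledge top: dark horizontal at .034
L=Q[(abs(Q[:,2]-.034)<.004)]; xl=(L-c)@np.r_[n[:2],0]/np.hypot(*n[:2]);yl=(L-c)@yh
print("ledge z",np.median(L[:,2]),len(L),"y",np.percentile(yl,[2,98]))
k0=np.percentile(xl,[2,98]);print("ledge x",k0)
# tumbler, pot
for nm,m in (("orange",(hsv[...,0]<14)&(hsv[...,1]>225)&(p[...,0]>150)),):
    m=m&(W[...,2]>.03); print(nm,np.median(W[m],0),m.sum(),np.percentile(W[m],[1,99],axis=0))
big=(W[...,2]>.05)
for (u0,u1,v0,v1) in ((0,70,140,270),(345,430,215,310),(350,410,140,205),(120,210,95,165)):
    B=W[v0:v1,u0:u1][big[v0:v1,u0:u1]]; print((u0,u1,v0,v1),np.percentile(B,[0.5,99.5],axis=0).round(3).tolist())
```

```text
n [ 0.07473115 -0.95278855  0.29429447] c [0.50429941 0.13231588 0.09722052] 1401 lean 17.115235339231575 rms 0.0007236531141684195 yaw -85.51523633916574
z-0.060 y -0.0731 0.0744 n192 wz0.039
z-0.050 y -0.0586 0.0593 n98 wz0.049
z-0.040 y -0.0574 0.0591 n140 wz0.059
z-0.030 y -0.0574 0.0591 n135 wz0.069
z-0.020 y -0.0582 0.0578 n161 wz0.079
z-0.010 y -0.0578 0.0589 n174 wz0.088
z-0.000 y -0.0576 0.0588 n171 wz0.098
z0.010 y -0.0578 0.0587 n180 wz0.107
z0.020 y -0.0578 0.0605 n194 wz0.116
z0.030 y -0.0581 0.0604 n190 wz0.126
z0.040 y -0.0585 0.0604 n167 wz0.136
z0.050 y -0.0585 0.0603 n155 wz0.144
z0.060 y -0.0577 0.0600 n209 wz0.155
z0.070 y -0.0588 0.0602 n335 wz0.165
z0.080 y -0.0209 0.0211 n92 wz0.175
z0.090 y -0.0201 0.0217 n96 wz0.184
z0.100 y -0.0205 0.0223 n102 wz0.194
z0.110 y -0.0210 0.0208 n103 wz0.203
z0.120 y -0.0203 0.0215 n107 wz0.213
z0.130 y -0.0204 0.0220 n167 wz0.222
zrange -0.06554646481772317 0.13556762530152833 yh [9.96938163e-01 7.81939884e-02 3.46944695e-18] zh [-0.02301206  0.29339338  0.95571479]
steel y [-0.04678286  0.04712158] z [-0.06145509  0.05105332]
ledge z 0.0365618801147467 211 y [-0.07312427  0.07410911]
ledge x [0.00681103 0.05420681]
  return _methods._mean(a, axis=axis, dtype=dtype,
  ret = um.true_divide(
Traceback (most recent call last):
IndexError: index -1 is out of bounds for axis 0 with size 0
```

Run:
```python
from h import *
z=np.load("top0.npz"); p=z["p"]
cv2.imwrite("pics/crop.png",cv2.resize(p[90:290,100:230,::-1],None,fx=3,fy=3,interpolation=cv2.INTER_CUBIC))
```

```text
(no output)
```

View pics/crop.png

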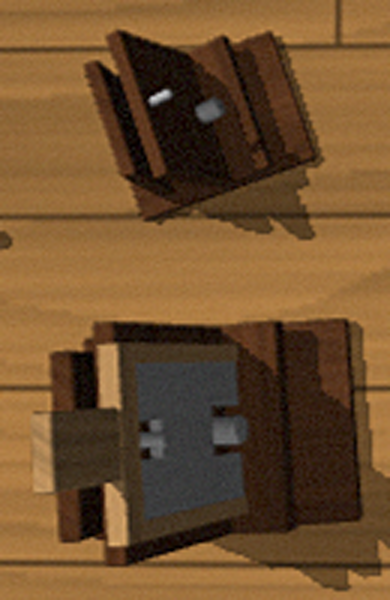

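The crop confirms it: the large stand at (260,440) carries the plate with its steel smooth side out, both pins showing through. The small stand at (205,115) is empty. Next I check the bias and the obstacles and work out the approach.

Run:
```python
from h import *
from scipy.spatial.transform import Rotation as R
z=np.load("top0.npz"); p,d,K,T=[z[k] for k in "pdKT"]; W=cloud(d,K,T)
t=W[230:380,:330][(abs(W[230:380,:330,2])<.012)]; A=np.c_[t[:,:2],np.ones(len(t))]; print("table",np.linalg.lstsq(A,t[:,2],rcond=None)[0],np.median(t[:,2]))
big=(W[...,2]>.05)
for nm,(u0,u1,v0,v1) in dict(drain=(0,68,140,270),pot=(345,430,215,310),tumb=(350,410,140,205),small=(120,210,95,165)).items():
    B=W[v0:v1,u0:u1][big[v0:v1,u0:u1]]; print(nm,np.percentile(B,[0.5,99.5],axis=0).round(3).tolist())
z=np.load("side0.npz"); p2,d2,K2,T2=[z[k] for k in "pdKT"]; W2=cloud(d2,K2,T2)
t=W2[200:380][(abs(W2[200:380,:,2])<.012)]; print("side table",np.median(t[:,2]))
B=W2[205:240,255:335].reshape(-1,3); B=B[B[:,2]>.17]; print("side tab",np.percentile(B,[2,50,98],axis=0).round(4).tolist(),len(B))
n=np.array([.0747,-.9528,.2943]);n/=np.linalg.norm(n); zh=np.array([0,0,1.])-n*n[2]; zh/=np.linalg.norm(zh); yh=np.cross(zh,n)
c=np.array([.5043,.1323,.0972])
O=c-zh*.060-n*.007+yh*.0005; print("grater O",O)
print("tab top centre",O+zh*.195,"from top: tab top z range",W[...,2][(abs((W-O)@yh)<.02)&(abs((W-O)@zh-.195)<.006)&(abs((W-O)@n)<.012)].round(3)[:12])
g=O+zh*.170; tcp=g+zh*.006   # tcp 6mm behind grasp
Rt=np.c_[-yh,-n,-zh]; s=readout.observe(); q=s["eef_rot"]; R0=R.from_quat(q[[1,2,3,0]])
print("TCP target",tcp,"delta",tcp-s["tool_pos"],"rotvec",np.degrees((R.from_matrix(Rt)*R0.inv()).as_rotvec()))
np.savez("plan.npz",n=n,zh=zh,yh=yh,O=O,Rt=Rt)
```

```text
table [ 0.00153034  0.00075248 -0.00059121] 4.412228787886718e-06
drain [[0.443, -0.076, 0.05], [0.687, 0.495, 0.788]]
pot [[0.384, -0.355, 0.052], [0.541, -0.076, 0.788]]
tumb [[0.541, -0.339, 0.05], [0.683, -0.076, 0.788]]
small [[0.541, -0.076, 0.051], [0.778, 0.207, 0.788]]
side table 0.0015570768674556534
side tab [[0.4824, 0.1635, 0.1717], [0.5043, 0.1726, 0.2085], [0.5256, 0.1802, 0.2257]] 745
grater O [0.50565572 0.12140481 0.03779708]
tab top centre [0.50117025 0.17861716 0.22416131] from top: tab top z range [0.224 0.224 0.222 0.22  0.221 0.222 0.222 0.224 0.226 0.223 0.223 0.222]
TCP target [0.50160729 0.17304263 0.20600275] delta [ 0.3101635  -0.47373742 -0.04078331] rotvec [-17.02321125   1.79668443  20.8141139 ]
```

Emit:
jog_arm:
  moves:
    - [0,0,0.05,0,0,0]
    - [0,0,0.05,0,0,0]
    - [0,0,0.05,0,0,0]
    - [0,0,0.05,0,0,0]
  claw: 0.0878

```text
time: 0.6
tool_pos: [0.1915, 0.6469, 0.4488]
eef_rot: [-0.0, 0.143, 0.99, -0.0]
force: [-0.9, 0.4, -0.6]
finger_gap: 0.996
```

Run:
```python
from h import *
z=np.load("top0.npz"); d=z["d"]; W=cloud(d,z["K"],z["T"])[d>0]
for a in np.arange(.22,.5,.02):
    k=(abs(W[:,1]-a)<.01)&(W[:,0]>.38)&(W[:,0]<.72); print("y%.2f maxz %.3f"%(a,W[k,2].max() if k.any() else 0),end="; ")
print(readout.observe()["joint_positions"].round(2))
```

```text
y0.22 maxz 0.136; y0.24 maxz 0.015; y0.26 maxz 0.005; y0.28 maxz 0.005; y0.30 maxz 0.005; y0.32 maxz 0.005; y0.34 maxz 0.005; y0.36 maxz 0.005; y0.38 maxz 0.113; y0.40 maxz 0.113; y0.42 maxz 0.113; y0.44 maxz 0.114; y0.46 maxz 0.114; y0.48 maxz 0.089; y0.50 maxz 0.069; [-1.4   0.38  0.04  1.26 -0.02  1.5  -0.08]
```

Emit:
jog_arm:
  moves:
    - [0.031,-0.044,0,-1.7,0.18,2.08]
    - [0.031,-0.044,0,-1.7,0.18,2.08]
    - [0.031,-0.044,0,-1.7,0.18,2.08]
    - [0.031,-0.044,0,-1.7,0.18,2.08]
    - [0.031,-0.044,0,-1.7,0.18,2.08]
    - [0.031,-0.044,0,-1.7,0.18,2.08]
    - [0.031,-0.044,0,-1.7,0.18,2.08]
    - [0.031,-0.044,0,-1.7,0.18,2.08]
    - [0.031,-0.044,0,-1.7,0.18,2.08]
    - [0.031,-0.044,0,-1.7,0.18,2.08]

```text
time: 1.85
tool_pos: [0.5023, 0.2057, 0.4474]
eef_rot: [0.005, -0.039, 0.988, -0.148]
force: [0.5, 0.9, -0.8]
finger_gap: 1.003
```

```bash
cat > rel.py <<'E'
from h import *
from scipy.spatial.transform import Rotation as R
def rel(flip=False,zg=.176,out=0,up=0):
    P=np.load("plan.npz"); n,zh,yh,O,Rt=[P[k] for k in("n","zh","yh","O","Rt")]
    if flip: Rt=np.c_[yh,n,-zh]
    s=readout.observe(); q=s["eef_rot"]; R0=R.from_quat(q[[1,2,3,0]])
    t=O+zh*(zg+up)+n*out; e=s["tool_pos"]-t
    print("t %.2f q"%s["time"],s["joint_positions"].round(2),"F",s["force"].round(1),"gap %.4f"%(s["finger_gap"]*.0878))
    print("to go world",(-e).round(4),"err in n,y,z",[round(float(e@a),4) for a in(n,yh,zh)],"rot to go",np.degrees((R.from_matrix(Rt)*R0.inv()).as_rotvec()).round(2))
E
python3 -c "
from rel import *
rel()"
```

```text
t 1.85 q [-0.86  0.2   0.26  1.54  0.21  1.56  1.03] F [ 0.5  0.9 -0.8] gap 0.0881
to go world [-0.0007 -0.0326 -0.2414] err in n,y,z [0.04, 0.0032, 0.2402] rot to go [-0.04 -0.06 -0.05]
```

Emit:
jog_arm:
  moves:
    - [-0.001,-0.001,-0.0365,0,0,0]
    - [-0.001,-0.001,-0.0365,0,0,0]
    - [-0.001,-0.001,-0.0365,0,0,0]
    - [0,-0.0003,-0.0363,0,0,0]
    - [0.0006,-0.0073,-0.0239,0,0,0]
    - [0.0006,-0.0073,-0.0239,0,0,0]
    - [0.0006,-0.0073,-0.0239,0,0,0]
    - [0.0005,-0.0074,-0.0239,0,0,0]
    - [0,0,0,0,0,0]

```text
time: 2.98
tool_pos: [0.4997, 0.1734, 0.2048]
eef_rot: [0.004, -0.038, 0.988, -0.149]
force: [0.6, -0.4, -0.9]
finger_gap: 1.003
```

Run:
```python
from rel import *
rel()
a=snap("top")[0]; b=snap("side")[0]
cv2.imwrite("pics/pre.png",np.hstack([cv2.resize(a[150:330,60:260,::-1],(400,360)),cv2.resize(b[100:340,200:400,::-1],(300,360))]))
```

```text
t 2.98 q [-0.8   0.36  0.25  1.9   0.2   1.05  0.97] F [ 0.6 -0.4 -0.9] gap 0.0880
to go world [ 0.0019 -0.0004  0.0012] err in n,y,z [-0.0009, -0.0019, -0.001] rot to go [ 0.04 -0.21  0.07]
```

View pics/pre.png

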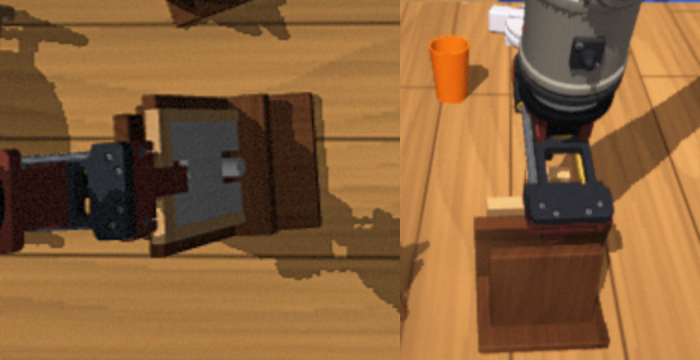

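The fingers straddle the tab: in the top crop the front finger is at (170,180), and the tab is hidden under the gripper. I'm closing with a small correction.

Emit:
jog_arm:
  moves:
    - [0.0019,0,0,0,0,0]
    - [0,0,0,0,0,0]
    - [0,0,0,0,0,0]
    - [0,0,0,0,0,0]
    - [0,0,0,0,0,0]
    - [0,0,0,0,0,0]
  claw: 0
  squeeze: 15

```text
time: 3.82
tool_pos: [0.5028, 0.1746, 0.2063]
eef_rot: [0.006, -0.039, 0.988, -0.148]
force: [-0.7, 0.2, 0.4]
finger_gap: 0.352
```

Emit:
jog_arm:
  moves:
    - [0,0,0,0,0,0]
    - [0,0,0,0,0,0]
  squeeze: 40

```text
time: 4.08
tool_pos: [0.5032, 0.1709, 0.2074]
eef_rot: [0.005, -0.037, 0.988, -0.151]
force: [-1.3, -4.9, 9.9]
finger_gap: 0.159
```

```bash
python3 -c "
from rel import *
rel()"
```

```text
t 4.08 q [-0.8   0.36  0.25  1.9   0.21  1.05  0.97] F [-1.3 -4.9  9.9] gap 0.0140
to go world [-0.0016  0.0021 -0.0014] err in n,y,z [0.0025, 0.0014, 0.0007] rot to go [ 0.22 -0.04  0.17]
```

Emit:
jog_arm:
  moves:
    - [0,0.001,0.0035,0,0,0]
    - [0,0,0,0,0,0]
    - [0.0004,-0.0048,0.0015,0,0,0]
    - [0.0006,-0.0076,0.0024,0,0,0]
    - [0.0006,-0.0076,0.0024,0,0,0]
    - [0.0006,-0.0076,0.0024,0,0,0]
    - [0.0006,-0.0076,0.0024,0,0,0]
    - [0.0006,-0.0076,0.0024,0,0,0]

```text
time: 5.08
tool_pos: [0.5062, 0.1323, 0.2235]
eef_rot: [0.006, -0.038, 0.988, -0.148]
force: [-0.0, 1.0, -5.7]
finger_gap: 0.154
```

```bash
python3 -c "
from rel import *
rel()"
```

```text
t 5.08 q [-0.75  0.31  0.27  1.92  0.22  1.05  1.04] F [-0.   1.  -5.7] gap 0.0135
to go world [-0.0046  0.0407 -0.0175] err in n,y,z [0.0443, 0.0014, 0.0046] rot to go [-0.12 -0.02  0.03]
```

Emit:
jog_arm:
  moves:
    - [0.0012,-0.016,0.018,0,0,0]
    - [0.0012,-0.016,0.018,0,0,0]
    - [0.0012,-0.016,0.018,0,0,0]
    - [0.0012,-0.016,0.018,0,0,0]
    - [0,0,0,0.115,-1.467,-4.779]
    - [0,0,0,0.23,-2.934,-9.557]
    - [0,0,0,0.23,-2.934,-9.557]

```text
time: 5.95
tool_pos: [0.5111, 0.0681, 0.2962]
eef_rot: [0.038, 0.179, 0.973, -0.143]
force: [-0.2, 0.3, -4.6]
finger_gap: 0.156
```

```bash
python3 -c "
from rel import *
rel(True)"
```

```text
t 5.95 q [-0.74  0.2   0.36  1.88  0.23  1.17  0.73] F [-0.2  0.3 -4.6] gap 0.0137
to go world [-0.0095  0.105  -0.0902] err in n,y,z [0.1272, 0.0012, 0.0552] rot to go [   3.57  -45.17 -147.83]
```

Emit:
jog_arm:
  moves:
    - [0,0,0,0.23,-2.93,-9.56]
    - [0,0,0,0.23,-2.93,-9.56]
    - [0,0,0,0.23,-2.93,-9.56]
    - [0,0,0,0.23,-2.93,-9.56]
    - [0,0,0,0.23,-2.93,-9.56]
    - [0,0,0,0.23,-2.93,-9.56]
    - [0,0,0,0.23,-2.93,-9.56]
    - [0,0,0,0.23,-2.93,-9.56]
    - [0,0,0,0.23,-2.93,-9.56]
    - [0,0,0,0.23,-2.93,-9.56]

```text
time: 7.2
tool_pos: [0.511, 0.0682, 0.2961]
eef_rot: [0.135, 0.86, 0.488, -0.062]
force: [-1.0, 1.0, -4.4]
finger_gap: 0.157
```

Emit:
jog_arm:
  moves:
    - [0,0,0,0.23,-2.93,-9.56]
    - [0,0,0,0.23,-2.93,-9.56]
    - [0,0,0,0.23,-2.93,-9.56]
    - [0,0,0,0.23,-2.93,-9.56]
    - [0,0,0,0.23,-2.93,-9.56]
    - [0,0,0,0,0,0]
    - [0,0,0,0,0,0]

```text
time: 8.07
tool_pos: [0.511, 0.0687, 0.2956]
eef_rot: [0.149, 0.985, 0.083, -0.001]
force: [-0.3, -0.7, -4.9]
finger_gap: 0.156
```

Run:
```python
from rel import *
rel(True)
z=np.load("plan.npz"); n,zh,yh,O=[z[k] for k in("n","zh","yh","O")]
p,d,K,T=snap("top"); b=snap("side")
np.savez("top1.npz",p=p,d=d,K=K,T=T)
cv2.imwrite("pics/flip.png",np.hstack([cv2.resize(p[150:330,60:260,::-1],(400,360)),cv2.resize(b[0][100:340,200:400,::-1],(300,360))]))
```

```text
t 8.07 q [-1.04  0.24  0.74  1.9   0.15  1.14 -1.78] F [-0.3 -0.7 -4.9] gap 0.0137
to go world [-0.0094  0.1044 -0.0896] err in n,y,z [0.1265, 0.0012, 0.0548] rot to go [ 0.15 -1.48 -4.93]
```

View pics/flip.png

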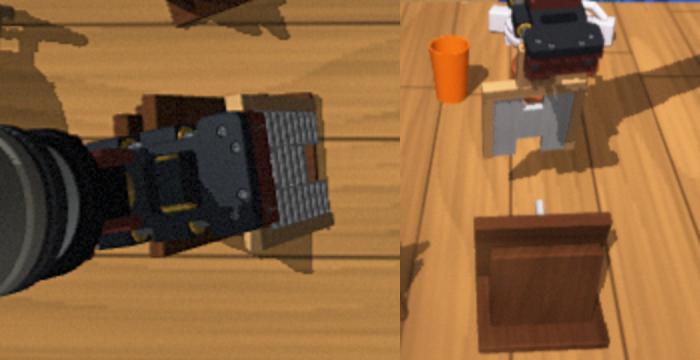

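The plate has turned: ribs show outward in the top crop (300,170), and the smooth face is toward the board in the side crop (535,120). I finish the last 5° and measure how the plate hangs.

Emit:
jog_arm:
  moves:
    - [0,0,0,0.15,-1.48,-4.93]
    - [0,0,0,0,0,0]

```text
time: 8.43
tool_pos: [0.511, 0.0688, 0.2953]
eef_rot: [0.149, 0.988, 0.038, 0.006]
force: [-1.4, -0.0, -5.0]
finger_gap: 0.154
```

Run:
```python
from rel import *
rel(True)
z=np.load("plan.npz"); n,zh,yh,O=[z[k] for k in("n","zh","yh","O")]
s=readout.observe(); Og=s["tool_pos"]-zh*.176
for nm in("side","top"):
    p,d,K,T=snap(nm); W=cloud(d,K,T); L=(W-Og)@np.c_[n,yh,zh]; hs=cv2.cvtColor(p,cv2.COLOR_RGB2HSV)
    m=(d>0)&(abs(L[...,0])<.02)&(abs(L[...,1])<.09)&(L[...,2]<.143)&(L[...,2]>-.02)
    F=L[m]; A=np.c_[F[:,1:],np.ones(len(F))]
    for _ in range(4):
        co=np.linalg.lstsq(A,F[:,0],rcond=None)[0]; k=abs(F[:,0]-A@co)<.003; F,A=F[k],A[k]
    print(nm,len(F),"n at O %.4f"%co[2],"tilt about z %.2f, about y %.2f deg"%tuple(np.degrees(co[:2])))
    for a in np.arange(-.01,.14,.015):
        k=abs(F[:,2]-a)<.0075
        if k.sum()>10:
            y=np.percentile(F[k,1],[1,99]); print(" z%.3f y %.4f %.4f mid %.4f"%(a,*y,y.mean()))
    print(" z range",np.percentile(F[:,2],[.3,99.7]))
```

```text
t 8.43 q [-1.06  0.24  0.75  1.9   0.14  1.14 -1.87] F [-1.4 -0.  -5. ] gap 0.0135
to go world [-0.0094  0.1043 -0.0893] err in n,y,z [0.1263, 0.0012, 0.0545] rot to go [0.03 0.   0.09]
side 2646 n at O -0.0023 tilt about z -0.04, about y -0.67 deg
 z0.005 y -0.0587 0.0580 mid -0.0004
 z0.020 y -0.0591 0.0594 mid 0.0002
 z0.035 y -0.0583 0.0594 mid 0.0005
 z0.050 y -0.0586 0.0594 mid 0.0004
 z0.065 y -0.0585 0.0576 mid -0.0005
 z0.080 y -0.0581 0.0593 mid 0.0006
 z0.095 y -0.0583 0.0593 mid 0.0005
 z0.110 y -0.0585 0.0593 mid 0.0004
 z0.125 y -0.0590 0.0592 mid 0.0001
 z0.140 y -0.0568 0.0555 mid -0.0006
 z range [-0.00251156  0.1417536 ]
top 1805 n at O 0.0047 tilt about z -0.13, about y 0.21 deg
 z0.005 y -0.0598 0.0581 mid -0.0008
 z0.020 y -0.0597 0.0578 mid -0.0009
 z0.035 y -0.0592 0.0575 mid -0.0009
 z0.050 y -0.0591 0.0584 mid -0.0003
 z0.065 y -0.0596 0.0583 mid -0.0007
 z0.080 y -0.0595 0.0579 mid -0.0008
 z0.095 y -0.0599 0.0580 mid -0.0010
 z0.110 y -0.0605 0.0589 mid -0.0008
 z0.125 y -0.0606 0.0584 mid -0.0011
 z range [-0.00179171  0.13231586]
```

Emit:
jog_arm:
  moves:
    - [-0.0014,0.0145,-0.0176,0,0,0]
    - [-0.0014,0.0145,-0.0176,0,0,0]
    - [-0.0014,0.0145,-0.0176,0,0,0]
    - [-0.0014,0.0145,-0.0176,0,0,0]
    - [0,0,0,0,0,0]
    - [0,0,0,0,0,0]

```text
time: 9.28
tool_pos: [0.5057, 0.1263, 0.2251]
eef_rot: [0.149, 0.988, 0.037, 0.006]
force: [0.4, 0.1, -4.5]
finger_gap: 0.156
```

Run:
```python
from rel import *
rel(True)
a=snap("top")[0]; b=snap("side")[0]
cv2.imwrite("pics/ins.png",np.hstack([cv2.resize(a[180:300,100:240,::-1],(420,360)),cv2.resize(b[100:340,200:400,::-1],(300,360))]))
```

```text
t 9.28 q [-1.08  0.36  0.7   1.94  0.06  1.02 -1.94] F [ 0.4  0.1 -4.5] gap 0.0137
to go world [-0.0041  0.0467 -0.0191] err in n,y,z [0.0504, 0.0004, 0.0045] rot to go [0.07 0.06 0.21]
```

View pics/ins.png

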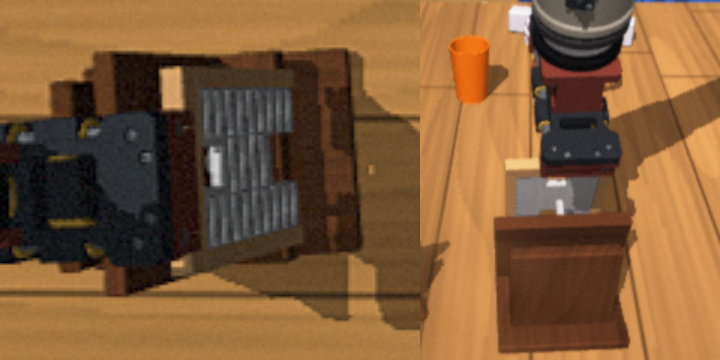

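The plate is square in front of the pins. The upper pin shows through the hole (215,165) in the top crop, and is lined up with it in the side crop (560,200). Inserting now.

Emit:
jog_arm:
  moves:
    - [-0.0004,0.0057,-0.0018,0,0,0]
    - [-0.0004,0.0057,-0.0018,0,0,0]
    - [-0.0004,0.0057,-0.0018,0,0,0]
    - [-0.0004,0.0057,-0.0018,0,0,0]
    - [-0.0004,0.0057,-0.0018,0,0,0]
    - [-0.0004,0.0057,-0.0018,0,0,0]
    - [-0.0004,0.0057,-0.0018,0,0,0]

```text
time: 10.25
tool_pos: [0.5025, 0.1672, 0.2121]
eef_rot: [0.149, 0.988, 0.037, 0.006]
force: [-0.7, -0.5, -4.2]
finger_gap: 0.161
```

```bash
python3 -c "
from rel import *
rel(True)"
```

```text
t 10.25 q [-1.12  0.4   0.68  1.92  0.03  1.02 -1.98] F [-0.7 -0.5 -4.2] gap 0.0142
to go world [-0.0009  0.0059 -0.0061] err in n,y,z [0.0075, 0.0005, 0.0041] rot to go [0.03 0.04 0.18]
```

Emit:
jog_arm:
  moves:
    - [-0.0002,0.0024,-0.0007,0,0,0]
    - [-0.0002,0.0024,-0.0007,0,0,0]
    - [0,-0.0006,-0.002,0,0,0]
    - [0,-0.0005,-0.0015,0,0,0]
    - [0,0,0,0,0,0]

```text
time: 10.88
tool_pos: [0.5023, 0.17, 0.2079]
eef_rot: [0.149, 0.988, 0.037, 0.006]
force: [-1.5, -1.0, 3.5]
finger_gap: 0.157
```

```bash
python3 -c "
from rel import *
rel(True)"
```

```text
t 10.88 q [-1.12  0.41  0.67  1.92  0.03  1.01 -1.99] F [-1.5 -1.   3.5] gap 0.0138
to go world [-0.0007  0.003  -0.0019] err in n,y,z [0.0035, 0.0005, 0.0009] rot to go [0.05 0.04 0.21]
```

Emit:
jog_arm:
  moves:
    - [-0.0001,0.0015,-0.0004,0,0,0]
    - [-0.0001,0.0015,-0.0004,0,0,0]
    - [0,0,0,0,0,0]

```text
time: 11.25
tool_pos: [0.5023, 0.1703, 0.2078]
eef_rot: [0.151, 0.988, 0.036, 0.005]
force: [-4.3, -8.0, 11.6]
finger_gap: 0.16
```

```bash
python3 -c "
from rel import *
rel(True)"
```

```text
t 11.25 q [-1.12  0.41  0.67  1.92  0.03  1.01 -1.99] F [-4.3 -8.  11.6] gap 0.0141
to go world [-0.0007  0.0027 -0.0018] err in n,y,z [0.0031, 0.0005, 0.0009] rot to go [0.25 0.01 0.32]
```

It is pressed against the board (8 N) and the ledge, at the same TCP offset as when first gripped. Releasing gently.

Emit:
jog_arm:
  moves:
    - [0,0,0,0,0,0]
    - [0,0,0,0,0,0]
  squeeze: 4

```text
time: 11.5
tool_pos: [0.5023, 0.1712, 0.2075]
eef_rot: [0.15, 0.988, 0.036, 0.006]
force: [-2.2, -5.8, 7.9]
finger_gap: 0.177
```

Emit:
jog_arm:
  moves:
    - [0,0,0,0,0,0]
    - [0,0,0,0,0,0]
    - [0,0,0,0,0,0]
    - [0,0,0,0,0,0]
  claw: 0.08

```text
time: 12.0
tool_pos: [0.502, 0.1738, 0.2065]
eef_rot: [0.149, 0.988, 0.037, 0.006]
force: [0.8, 0.3, -0.4]
finger_gap: 0.594
```

Emit:
jog_arm:
  moves:
    - [-0.0003,0.003,0.0096,0,0,0]
    - [-0.0005,0.006,0.019,0,0,0]
    - [-0.001,0.009,0.029,0,0,0]
    - [-0.001,0.012,0.038,0,0,0]
    - [-0.001,0.012,0.038,0,0,0]
    - [-0.04,0.03,0.02,0,0,0]
    - [-0.04,0.03,0.02,0,0,0]
    - [-0.04,0.03,0,0,0,0]
    - [0,0,0,0,0,0]

```text
time: 13.12
tool_pos: [0.3753, 0.3088, 0.3806]
eef_rot: [0.148, 0.988, 0.041, 0.006]
force: [1.1, -0.4, -0.6]
finger_gap: 0.909
```

Run:
```python
from rel import *
rel(True)
z=np.load("plan.npz"); n,zh,yh,O=[z[k] for k in("n","zh","yh","O")]
p,d,K,T=snap("top"); b=snap("side")
W=cloud(d,K,T); L=(W-O)@np.c_[n,yh,zh]
m=(d>0)&(abs(L[...,0]-.007)<.012)&(abs(L[...,1])<.065)&(L[...,2]<.2)&(L[...,2]>.003)
F=L[m]; A=np.c_[F[:,1:],np.ones(len(F))]
for _ in range(4):
    co=np.linalg.lstsq(A,F[:,0],rcond=None)[0]; k=abs(F[:,0]-A@co)<.003; F,A=F[k],A[k]
print("face n at O %.4f (want .007) tilt z %.2f y %.2f"%(co[2],*np.degrees(co[:2])))
for a in (.02,.06,.1,.125,.16,.18):
    k=abs(F[:,2]-a)<.0075
    if k.any(): y=np.percentile(F[k,1],[1,99]); print(a,y,y.mean())
print("top z",np.percentile(F[:,2],[.3,99.7]))
cv2.imwrite("pics/end.png",np.hstack([cv2.resize(p[180:300,100:240,::-1],(420,360)),cv2.resize(b[0][60:340,190:423,::-1],(300,360))]))
```

```text
t 13.12 q [-1.48  0.17  0.63  1.75  0.11  1.46 -2.36] F [ 1.1 -0.4 -0.6] gap 0.0798
to go world [ 0.1263 -0.1357 -0.1746] err in n,y,z [-0.0874, -0.1153, 0.2096] rot to go [-0.07 -0.02 -0.26]
face n at O 0.0084 (want .007) tilt z -0.14 y 0.14
0.02 [-0.05937761  0.05714275] -0.001117432662920314
0.06 [-0.05911614  0.05835438] -0.00038087762903812536
0.1 [-0.05895039  0.05799655] -0.0004769190121466198
0.125 [-0.05923375  0.05778637] -0.0007236910803755381
0.16 [-0.02197891  0.02017002] -0.0009044476211910787
0.18 [-0.02212852  0.02104221] -0.0005431542120127829
top z [0.00433167 0.19308861]
```

View pics/end.png

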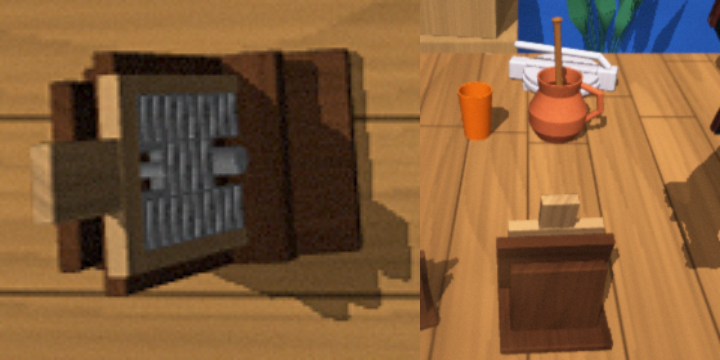

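Ribs are outward, both pins come through the hole (150,170) and notch (230,160), and the tumbler stands. One more check: did the 1.4 mm face offset come from the ribs or from a gap? I compare the wood frame only, before and after.

Run:
```python
from h import *
z=np.load("plan.npz"); n,zh,yh,O=[z[k] for k in("n","zh","yh","O")]
t=np.load("top0.npz")
for nm,d,K,T in(("before",t["d"],t["K"],t["T"]),("after",*snap("top")[1:])):
    L=(cloud(d,K,T)-O)@np.c_[n,yh,zh]; x,y,h=L[...,0],L[...,1],L[...,2]; ok=(d>0)&(abs(x-.007)<.006)
    f=lambda m:"%.4f(%d)"%(np.median(x[ok&m]),(ok&m).sum())
    print(nm,"tab",f((abs(y)<.018)&(h>.145)&(h<.19)),"sideframe up",f((abs(abs(y)-.053)<.004)&(h>.08)&(h<.125)),"low",f((abs(abs(y)-.053)<.004)&(h>.012)&(h<.05)),"middle",f((abs(abs(y)-.03)<.01)&(h>.03)&(h<.1)))
```

```text
before tab 0.0094(390) sideframe up 0.0095(124) low 0.0096(85) middle 0.0070(422)
after tab 0.0093(391) sideframe up 0.0096(125) low 0.0097(84) middle 0.0082(446)
```

The wood frame lies within 0.1 mm of where it was at the start, top and bottom. The offset is the ribs only. Handing in.

```bash
python3 -c "
from station import ctrl; print(ctrl.finish_job())"
```

```text
the job is handed in; nothing more can be done
None
```

The grater plate is back on both pins of the larger stand, ribbed side outward and handle up, and the job is handed in. I gripped the plate by its handle tab, lifted it off the pins, turned it half a turn about its handle axis and slid it back on. The job was handed in at about 13 s of the 48 s allowed.

**Last checks:**
- **Pins:** both show through the plate, the upper one in the hole and the lower one in the notch.
- **Seating:** the wood frame sits within 0.1 mm of its original seated plane, top and bottom, and the plate is centred to within about 1 mm.
- **One disagreement:** a fit over the whole face first showed it 1.4 mm further out. The frame-only check put that down to the raised ribs rather than a gap.
- **Surroundings:** the tumbler and the other things nearby were still standing in the last picture. The highest reading at the wrist was about 15 N, and the gripper is well clear of everything.

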